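# Close a pressing form over a lidded cup and hold it shut

### The job

Set the loose round lid on the cup in the middle of the bottom half of the wooden pressing form, so that it sits seated and level, and let go of it. Then fit the top half down over the two steel dowels and press it, against the spring under the cup, until the two halves meet all round. Finish while still holding the form pressed shut (do not let go), and leave the other things on the desk where they are.

Things in the scene. Friction and masses are not known exactly. Their poses are not given: they have to be found in the camera images.
- bottom_face (a point): Centre of the top (parting) face of the form's bottom half: a fixed mid-brown wooden slab, 74 (x) x 172 (y) x 22 mm, flat on the desk; z up, y along its length. Two upright steel dowels, 10 mm thick with tapered tips, stand on its y axis 60 mm either side of this point, their tips 34 mm above this face. The cup stands between them.
- cup_rim (a point): Centre of the mouth, at rim height, of the round dark wooden cup in the middle of the bottom half: 48 mm across outside, 38 mm inside, 10 mm deep. The rim is 20 mm above bottom_face when free. The cup is sprung: pushed, it sinks straight down, starting at about 7 N, about 11 N at 5 mm, and comes up again when released.
- cup (a joint): How far the sprung cup is pushed down: 0 m free, 0.005 m when the form is shut over the lid, 0.008 m at its stop.
- lid_center (a point): Middle of the loose round dark wooden lid (about 50 g), 13 mm above its underside: a disc 54 mm across and 14 mm thick, and below it a spigot 34 mm across and 6 mm deep that drops into the cup. It starts on the desk on its spigot, the disc 6 to 20 mm up, behind the halves; grasp the disc from left and right. At the cup, close the fingers along x of the bottom half: along y the dowels are near.
- lid_seat (a point): Centre of the underside of the lid's disc (the top end of its spigot), 7 mm below lid_center; it coincides with cup_rim when the lid is seated.
- top_grip (a point): Centre of the grip rib of the loose top half (about 0.28 kg): a pale wooden bridge 62 (x) x 160 (y) x 41 mm with an upright mid-brown rib on top, 18 (x) x 72 (y) x 32 mm. This point is 57 mm above the underside of the feet and 16 mm above the flat top beside the rib. It starts standing on its feet on the desk. Grasp the rib across its 18 mm; y along the rib, z up.
- top_face (a point): Centre of the underside of the top half's two feet, 57 mm below top_grip; y along its length. Through holes 13 mm wide, 60 mm either side on its y axis, take the dowels; either way round fits. The roof between the feet is 29 mm above. Over the seated lid it rests 5 mm above bottom_face; shut, it coincides with it. Shutting takes about 11 N less its own weight.
- top_half: The top half of the form as a whole; its origin is at top_face.
- lid: The lid as a whole; its origin is the centre of the underside of its spigot, 13 mm below lid_center.
- tin: Bystander: round white tin, 60 mm across and 24 mm high, at the back. Origin at its underside.
- cork_block: Bystander: cork sanding block, 40 x 70 x 26 mm, to the right of the form. Origin at its underside.
- ink: Bystander: black ink stick with a paper band, 21 x 70 x 11 mm, near the front edge, in front of the form. Origin at its underside.
- block: Bystander: grooved hardwood rest block, 30 x 75 x 22 mm, on the right. Origin at its underside.
Things that resemble listed ones, but are neither listed nor needed, are in the scene too. What is shaped like the lid but orange or turquoise is not meant.

How it is judged:
By the outcome, as a careful person would: the job done as asked, in the order asked, and still so for the second after the job is handed in, while the arm keeps its last pose, push and grip.
It also fails if it takes over 67 s, if anything falls off the work surface, if the arm or the gripper's body presses on something with over 40 N, if the wrist force passes 120 N, or if a joint passes its speed limit or range.

### The arm

A 6-joint arm with a two-finger parallel gripper is mounted at the origin on a cart in front of the work surface, level with it; the furniture and walls round the work are solid. World frame = base frame: x ahead of the robot, y to its left, z up, the work surface at z = 0. Lengths are in mm, angles in rad, forces in N, time in s.
With the tool pointing down it reaches from about 350 to 875 mm from the base axis. Payload 4.2 kg.
Tool frame: the origin (TCP) lies midway between the tips of the shut fingers; the grasp point (between the pads) lies 19 mm behind it (arm.tcp_to_grasp is the distance from the TCP to the grasp point, in mm); z points along the fingers, y is the line along which they close (so a half turn about z gives the same grasp; the last joint's range is limited). The gripper opens to 85 mm and grips with 20 to 120 N. Pads are 22 mm wide; open, the fingers measure 114 mm over their backs; the gripper's body (76 mm by 85 mm) begins 54 mm behind the grasp point. The pads swing forward as they close: fully open they stand 13 mm farther back than shut.
Start: joints at [1.494, 0.385, 0.008, 0, -1.194, -0.259], TCP at [205.92, 590.081, 231.312] pointing down, gripper open.
Joint ranges: [-3.14, 3.14], [-1.21, 2.06], [-1.07, 1.41], [-3.16, 2.05], [-2.99, -0.16], [-3.1, 3.1]. Speed limits (rad/s): [2.79, 2.79, 3.14, 3.14, 3.14, 3.14].

### API

Orientations are given as a unit quaternion [x, y, z, w].
In Python, from bench import arm, imaging, job, models gives the robot as it stands.
- The arm moves only by the tool arm_command, never from a script. Its argument "rows" is a list of rows, each an object with "grip": the opening, from 0 (shut) to 1 (fully open); "linear": the shift along the tool's x, y, z in mm, a list of three; "rot": the turn, a rotation vector about the tool's x, y, z in rad, a list of three. In form: [{"grip": grip, "linear": [tx, ty, tz], "rot": [rx, ry, rz]}, ...]. A call has 1 to 10 rows; each row is the pose to reach, as a shift and turn from the pose commanded when the call began, along the tool's axes at that moment; what a row does not reach only later rows make up. A row lasts 1/8 s, in which the tool goes at most 62.5 mm and 10.7 degrees, less where a joint would pass 70% of its speed; a pose out of reach is approached as far as the arm can. A call with a gripper value outside its range is refused whole. The fingers move at their own pace and stop on an object; the grip force is fixed at half the most. Time passes only in rows, so rows that repeat a pose let the fingers close. It gives the time, the measured TCP pose, the force, the opening and the grip force at its end, in the units of the state.
- arm.read_state(): the state, without advancing time (a new reading comes with each control period).
- imaging.get_image(name): name is "side" or "top"; returns a dict with "frame" (480x640x3 uint8, red, green, blue), "fx", "fy", "cx", "cy" (pixels), "extrinsics" (4x4, takes a point from world to camera coordinates). Camera axes: x right, y down, z forward; pixel columns grow to the right and rows downward; lengths in mm; the calibration is good to about 2 mm. A picture is of the moment at which its call begins. There is no depth.
- job.job_done(): hands the job in; it is judged then, once.
Trained networks look in a picture, given as the dict that the camera call returned (one of the last four; its "shot" number tells which), for a name from the list of things; names that differ only in an ending like _2 or _b are one class to them, and where a whole thing is asked for, a point or a joint stands for the part that bears it (a point fixed in the world has none). Each returns a list of dicts, best first, with "score" (0 to 1); they miss things now and then, are a little off and sometimes report something else, mostly with a low value. They report only what shows in the picture. A call takes as long as a camera call. They do not tell look-alikes from the thing itself.
- models.spot_in(picture, query): "rect" ([left, top, right, bottom] in pixels, round what is visible of it).
- models.tip_of(picture, query): "pixel" ([column, row] in pixels: a listed point, or the origin of a listed thing).
The state is a dict: "clock": time; "joints": joint angles; "joint_vel": joint speeds; "joint_efforts": joint torques, N m; "position": TCP position; "ee_rot": TCP orientation; "contact_force": force on the tool from outside, world axes, zero at the start; "wrist_torque": the same for the moment, N m; "gripper_width": finger opening in mm; "grasp_force": force on a finger pad.
Only numpy, scipy, OpenCV 4.12 (cv2) and the standard library are available. Lean on these libraries where they do the work, as an engineer would, in place of code of your own. Each camera call takes 0.05 s, during which the arm holds its last target. There are 200 camera calls.

## Working session

There is one attempt and no reset: what is moved stays moved. The work goes in short steps, Python scripts to look and compute and a tool call to move; the robot and the scene stay as the last step left them, time stands still between calls to the robot, and variables do not carry over. Pictures are saved under pics/ and viewed, at most 10 in all, crops included, and the job is handed in when it is done.

Besides the shell and the picture viewer there is one more tool, called after "Emit:" by a JSON object that holds its "fn" and its "kwargs". arm_command: Moves the arm, as the interface text tells. Its arguments: {"type":"object","properties":{"rows":{"type":"array"}},"required":["rows"]}

```bash
mkdir -p pics; cat > h.py <<'E'
import numpy as np, cv2
from bench import arm, imaging, job, models
def ray(im,px):
    E=np.array(im["extrinsics"]);R=E[:3,:3];c=-R.T@E[:3,3]
    d=R.T@np.array([(px[0]-im["cx"])/im["fx"],(px[1]-im["cy"])/im["fy"],1]);return c,d
def at_z(im,px,z):
    c,d=ray(im,px);return c+d*(z-c[2])/d[2]
def proj(im,p):
    E=np.array(im["extrinsics"]);q=E[:3,:3]@np.array(p)+E[:3,3];return np.array([q[0]/q[2]*im["fx"]+im["cx"],q[1]/q[2]*im["fy"]+im["cy"]])
def tri(obs):
    A=np.zeros((3,3));b=np.zeros(3)
    for im,px in obs:
        c,d=ray(im,px);d=d/np.linalg.norm(d);P=np.eye(3)-np.outer(d,d);A+=P;b+=P@c
    return np.linalg.solve(A,b)
def save(im,name): cv2.imwrite(f"pics/{name}.png",im["frame"][:,:,::-1])
E
python3 - <<'E'
from h import *
np.set_printoptions(precision=1,suppress=True)
Z=dict(bottom_face=22,cup_rim=42,lid_center=13,lid_seat=6,top_grip=57,top_face=0,tin=0,cork_block=0,ink=0,block=0)
for n in("top","side"):
    im=imaging.get_image(n);save(im,n+"0")
    print(n,ray(im,(320,240)))
    for q,z in Z.items():
        for r in models.tip_of(im,q)[:3]: print(q,round(r["score"],2),np.array(r["pixel"]),at_z(im,r["pixel"],z))
s=arm.read_state();print({k:s[k] for k in("position","ee_rot","gripper_width","joints")},arm.tcp_to_grasp)
E
```

```text
top (array([496.1,  54.2, 916. ]), array([ 0.1,  0. , -1. ]))
bottom_face 0.6 [290.6 200.5] [676.4 132.3  22. ]
bottom_face 0.35 [275.5 354.5] [407.9 162.   22. ]
cup_rim 0.67 [311.1 278.4] [536.3  97.3  42. ]
cup_rim 0.65 [231.1 285.1] [527.8 234.8  42. ]
lid_center 0.82 [290.9 195.3] [687.7 132.4  13. ]
lid_center 0.68 [346.6 200.9] [674.7  32.6  13. ]
lid_center 0.24 [314.6 276. ] [541.7  92.5  13. ]
lid_seat 0.9 [290.1 202.3] [676.4 134.7   6. ]
lid_seat 0.6 [346.7 196.1] [684.9  32.    6. ]
top_grip 0.94 [228.  284.2] [528.8 237.   57. ]
cork_block 0.55 [391.5 263.4] [561.8 -44.6   0. ]
ink 0.69 [278.3 354.1] [406.3 159.7   0. ]
ink 0.24 [409.3 214.6] [649.1 -79.8   0. ]
block 0.63 [413.8 214.8] [648.5 -87.8   0. ]
block 0.36 [291.7 201.4] [679.1 132.2   0. ]
side (array([554.3, 801.9, 528.2]), array([ 0.1, -0.8, -0.5]))
bottom_face 0.81 [351.7 275.3] [541.  104.4  22. ]
bottom_face 0.44 [205.3 305.3] [774.2 198.1  22. ]
cup_rim 0.85 [352.8 265.6] [539.8 103.7  42. ]
cup_rim 0.18 [202.8 303.2] [770.7 217.2  42. ]
lid_center 0.96 [271.4 284.2] [678.6 125.3  13. ]
lid_center 0.94 [245.7 327.8] [702.5 237.2  13. ]
lid_center 0.68 [275.2 254.7] [684.3  33.9  13. ]
lid_seat 0.76 [269.3 288.9] [682.1 129.6   6. ]
lid_seat 0.69 [279.9 255.1] [677.   24.4   6. ]
lid_seat 0.6 [244.4 329.9] [705.7 234.3   6. ]
top_grip 0.9 [359.4 308.6] [530.4 235.1  57. ]
tin 0.98 [204.5 302.1] [787.3 163.7   0. ]
cork_block 0.89 [344.1 239.9] [556.1 -46.1   0. ]
cork_block 0.58 [270.4 293.8] [679.7 135.4   0. ]
ink 0.95 [434.8 310.1] [404.4 163.7   0. ]
block 0.6 [299.  229.3] [650.7 -83.2   0. ]
{'position': array([205.9, 590.1, 231.3]), 'ee_rot': array([ 1. , -0.2, -0. ,  0. ]), 'gripper_width': 85.4681357265679, 'joints': array([ 1.5,  0.4,  0. , -0. , -1.2, -0.3])} 18.700000000000003
```

View pics/top0.png

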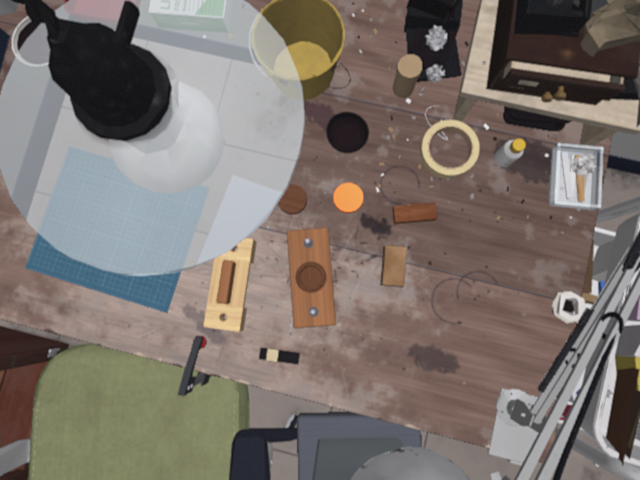

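View pics/side0.png

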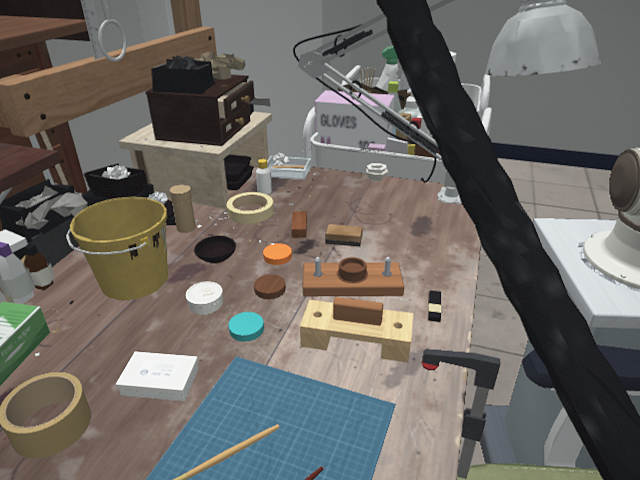

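```bash
python3 - <<'E'
from h import *
np.set_printoptions(precision=1,suppress=True)
t=imaging.get_image("top");s=imaging.get_image("side")
a=cv2.resize(t["frame"][178:338,195:345],None,fx=3.7,fy=3.7,interpolation=cv2.INTER_CUBIC)[:592]
b=cv2.resize(s["frame"][240:370,225:420],(0,0),fx=3,fy=3,interpolation=cv2.INTER_CUBIC)
print(a.shape,b.shape)
cv2.imwrite("pics/a.png",a[:,:,::-1]);cv2.imwrite("pics/b.png",b[:,:,::-1])
for p in([206,590,231],[206,590,400],[0,0,0],[103,300,400]):print(p,proj(t,p),proj(s,p))
p=tri([(t,(291.5,198.5)),(s,(270,283))]);print("lid",p)
E
```

```text
(592, 555, 3) (390, 585, 3)
[206, 590, 231] [-70.4 534.8] [884.3 473.8]
[206, 590, 400] [-207.8  613.4] [1104.9  253.5]
[0, 0, 0] [377.1 602.8] [641.2 261. ]
[103, 300, 400] [ 81.7 734.5] [828.7  86.9]
lid [680.2 130.8  19.7]
```

View pics/a.png

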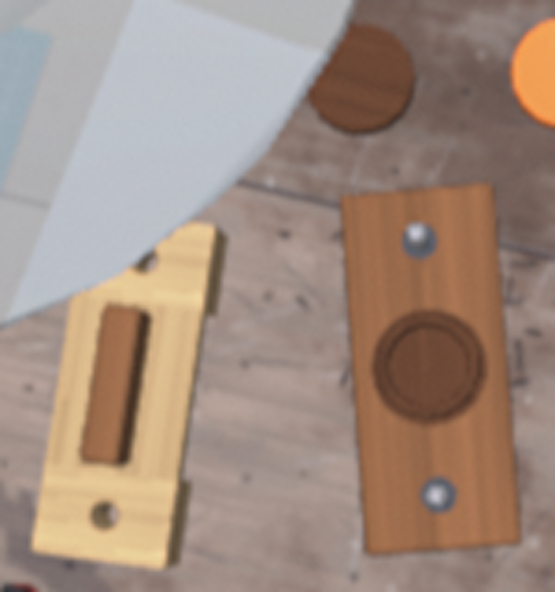

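View pics/b.png

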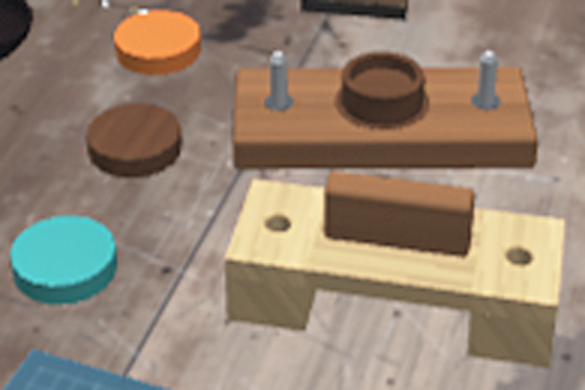

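```bash
python3 - <<'E'
from h import *
np.set_printoptions(precision=1,suppress=True)
t=imaging.get_image("top");s=imaging.get_image("side")
T=lambda x,y:(195+(x+.5)/3.7-.5,178+(y+.5)/3.7-.5)
S=lambda x,y:(225+(x+.5)/3-.5,240+(y+.5)/3-.5)
def show(n,im,pts,z):
    P=np.array([at_z(im,p,z) for p in pts]);print(n,P[:,:2].tolist() if 0 else P[:,:2].round(1).tolist(),"mean",P.mean(0)[:2])
show("slabT",t,[T(341,196),T(492,183),T(521,543),T(365,554)],22)
show("slabS",s,[S(236,68),S(523,67),S(537,140),S(233,137)],22)
show("dowT",t,[T(417,232),T(438,492)],55)
show("dowS",s,[S(278,53),S(489,53)],56)
show("cupT",t,[T(429,363)],42); show("cupS",s,[S(383,77)],42)
show("lidT",t,[T(361,78)],20); show("lidS",s,[S(134,132)],20)
show("ribT",t,[T(107,304),T(143,307),T(121,463),T(82,461)],73)
show("holeT",t,[T(146,260),T(104,514)],41)
show("holeS",s,[S(278,223),S(519,256)],41)
print("lamp",tri([(t,(150,130)),(s,(545,40))]))
st=arm.read_state()
from scipy.spatial.transform import Rotation as R
print(R.from_quat(st["ee_rot"]).as_matrix())
E
```

```text
slabT [[622.5, 139.8], [626.9, 67.5], [457.2, 57.8], [453.4, 130.7]] mean [540.   98.9]
slabS [[628.1, 69.3], [456.3, 59.3], [454.1, 131.2], [623.9, 137.5]] mean [540.6  99.3]
dowT [[600.3, 101.9], [482.0, 94.5]] mean [541.1  98.2]
dowS [[600.6, 102.3], [481.0, 96.1]] mean [540.8  99.2]
cupT [[540.8, 98.1]] mean [540.8  98.1]
cupS [[540.6, 102.9]] mean [540.6 102.9]
lidT [[680.0, 129.6]] mean [680.  129.6]
lidS [[680.7, 133.2]] mean [680.7 133.2]
ribT [[568.9, 241.1], [567.2, 224.8], [497.8, 234.7], [499.0, 252.2]] mean [533.2 238.2]
holeT [[591.9, 229.8], [474.6, 249.4]] mean [533.3 239.6]
holeS [[592.7, 231.8], [474.5, 249.8]] mean [533.6 240.8]
lamp [512.1 263.  471. ]
[[ 0.9 -0.3 -0. ]
 [-0.3 -0.9  0. ]
 [-0.  -0.  -1. ]]
```

```bash
cat >> h.py <<'E'
from scipy.spatial.transform import Rotation as Rot
def plan(*targets):
    s=arm.read_state();R=Rot.from_quat(s["ee_rot"]);p=np.array(s["position"]);M=R.as_matrix()
    print("pos",p.round(1),"yaw",np.degrees(np.arctan2(M[1,0],M[0,0])).round(2),"tilt",M[2].round(3),"w",round(float(s["gripper_width"]),1),"F",np.array(s["contact_force"]).round(1),"t",round(s["clock"],2))
    for x,y,z,yaw in targets:
        a=np.radians(yaw);G=np.array([[np.cos(a),np.sin(a),0],[np.sin(a),-np.cos(a),0],[0,0,-1]]).T
        G=np.array([[np.cos(a),np.sin(a),0],[np.sin(a),-np.cos(a),0],[0,0,-1]])
        print((x,y,z,yaw),"lin",(M.T@(np.array([x,y,z])-p)).round(1),"rot",(R.inv()*Rot.from_matrix(G)).as_rotvec().round(4))
E
python3 -c "
from h import *
plan((420,250,200,3.2),(680.3,131,100,3.2),(680.3,131,2,3.2))"
```

```text
pos [205.9 590.1 231.3] yaw -19.24 tilt [-0. -0. -1.] w 85.4 F [0.9 0.5 1.1] t 1.3
(420, 250, 200, 3.2) lin [314.2 250.6  31.3] rot [-0.      0.     -0.3916]
(680.3, 131, 100, 3.2) lin [599.1 277.1 131.3] rot [-0.      0.     -0.3916]
(680.3, 131, 2, 3.2) lin [599.1 277.1 229.3] rot [-0.      0.     -0.3916]
```

Emit:
{"fn": "arm_command", "kwargs": {"rows": [{"grip": 1, "linear": [45, 36, 5], "rot": [0, 0, -0.05]}, {"grip": 1, "linear": [90, 72, 9], "rot": [0, 0, -0.11]}, {"grip": 1, "linear": [135, 107, 13], "rot": [0, 0, -0.17]}, {"grip": 1, "linear": [180, 143, 18], "rot": [0, 0, -0.23]}, {"grip": 1, "linear": [224, 179, 22], "rot": [0, 0, -0.29]}, {"grip": 1, "linear": [269, 215, 27], "rot": [0, 0, -0.35]}, {"grip": 1, "linear": [314, 250, 31], "rot": [0, 0, -0.3916]}, {"grip": 1, "linear": [314, 250, 31], "rot": [0, 0, -0.3916]}, {"grip": 1, "linear": [314, 250, 31], "rot": [0, 0, -0.3916]}]}}

```text
clock: 2.42
position: [420.2, 250.6, 200.5]
ee_rot: [1.0, 0.027, 0.0, -0.0]
contact_force: [-0.5, -0.5, 0.6]
gripper_width: 85.5
grasp_force: 0.0
```

```bash
python3 -c "
from h import *
plan((680.3,131,110,3.2),(680.3,131,2,3.2))"
```

```text
pos [420.2 250.6 200.5] yaw 3.15 tilt [ 0. -0. -1.] w 85.5 F [-0.5 -0.5  0.6] t 2.42
(680.3, 131, 110, 3.2) lin [253.1 133.7  90.6] rot [-0.0005 -0.0004 -0.0009]
(680.3, 131, 2, 3.2) lin [253.  133.8 198.6] rot [-0.0005 -0.0004 -0.0009]
```

Emit:
{"fn": "arm_command", "kwargs": {"rows": [{"grip": 1, "linear": [50, 27, 18], "rot": [0, 0, 0]}, {"grip": 1, "linear": [101, 53, 36], "rot": [0, 0, 0]}, {"grip": 1, "linear": [152, 80, 54], "rot": [0, 0, 0]}, {"grip": 1, "linear": [202, 107, 72], "rot": [0, 0, 0]}, {"grip": 1, "linear": [253, 133.7, 90], "rot": [0, 0, 0]}, {"grip": 1, "linear": [253, 133.7, 100], "rot": [0, 0, 0]}, {"grip": 1, "linear": [253, 133.7, 130], "rot": [0, 0, 0]}, {"grip": 1, "linear": [253, 133.7, 150], "rot": [0, 0, 0]}, {"grip": 1, "linear": [253, 133.7, 150], "rot": [0, 0, 0]}]}}

```text
clock: 3.55
position: [678.1, 132.7, 48.6]
ee_rot: [1.0, 0.029, -0.002, 0.001]
contact_force: [-0.0, 0.3, -0.8]
gripper_width: 85.3
grasp_force: 0.0
```

```bash
python3 - <<'E'
from h import *
t=imaging.get_image("top");s=imaging.get_image("side")
plan((680.3,131,2,3.2))
a=cv2.resize(t["frame"][140:250,230:380],None,fx=3,fy=3,interpolation=2)
b=cv2.resize(s["frame"][200:360,200:350],None,fx=3,fy=3,interpolation=2)[:330]
b=cv2.resize(s["frame"][210:330,210:330],(330,330),interpolation=2)
cv2.imwrite("pics/c.png",np.hstack([a,b])[:,:,::-1])
E
```

```text
pos [680.2 132.7  51.3] yaw 3.32 tilt [ 0.001 -0.    -1.   ] w 85.9 F [ 0.1 -0.3 -0.3] t 3.65
(680.3, 131, 2, 3.2) lin [-0.   1.8 49.3] rot [-0.0001 -0.0013  0.0022]
```

View pics/c.png

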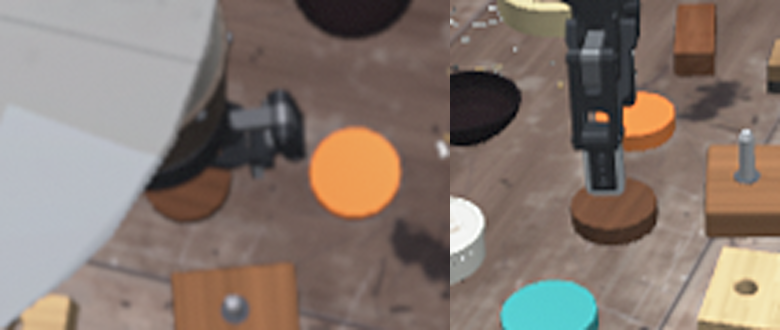

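Emit:
{"fn": "arm_command", "kwargs": {"rows": [{"grip": 1, "linear": [0, 1.5, 15], "rot": [0, 0, 0]}, {"grip": 1, "linear": [0, 1.5, 35], "rot": [0, 0, 0]}, {"grip": 1, "linear": [0, 1.5, 49], "rot": [0, 0, 0]}, {"grip": 1, "linear": [0, 1.5, 49], "rot": [0, 0, 0]}, {"grip": 0.4, "linear": [0, 1.5, 49], "rot": [0, 0, 0]}, {"grip": 0.4, "linear": [0, 1.5, 49], "rot": [0, 0, 0]}, {"grip": 0.4, "linear": [0, 1.5, 49], "rot": [0, 0, 0]}, {"grip": 0.4, "linear": [0, 1.5, 49], "rot": [0, 0, 0]}, {"grip": 0.4, "linear": [0, 1.5, 49], "rot": [0, 0, 0]}]}}

```text
clock: 4.78
position: [681.1, 130.1, 2.6]
ee_rot: [1.0, 0.028, 0.001, -0.0]
contact_force: [-0.6, 0.3, 5.7]
gripper_width: 51.8
grasp_force: 63.0
```

Emit:
{"fn": "arm_command", "kwargs": {"rows": [{"grip": 0.4, "linear": [0, 0, -5], "rot": [0, 0, 0]}, {"grip": 0.4, "linear": [0, 0, -20], "rot": [0, 0, 0]}, {"grip": 0.4, "linear": [0, 0, -50], "rot": [0, 0, 0]}, {"grip": 0.4, "linear": [0, 0, -80], "rot": [0, 0, 0]}, {"grip": 0.4, "linear": [0, 0, -80], "rot": [0, 0, 0]}]}}

```text
clock: 5.4
position: [682.0, 130.2, 85.1]
ee_rot: [1.0, 0.028, 0.003, -0.001]
contact_force: [-0.9, 0.4, -1.2]
gripper_width: 51.9
grasp_force: 62.6
```

```bash
python3 - <<'E'
from h import *
plan((540.7,99.2,75,3.2))
E
```

```text
pos [682.  130.2  85.1] yaw 3.22 tilt [ 0.006 -0.002 -1.   ] w 51.9 F [-0.9  0.4 -1.2] t 5.4
(540.7, 99.2, 75, 3.2) lin [-142.9   23.1    9.2] rot [-0.0018 -0.0064  0.0003]
```

Emit:
{"fn": "arm_command", "kwargs": {"rows": [{"grip": 0.4, "linear": [-25, 4, 0], "rot": [0, 0, 0]}, {"grip": 0.4, "linear": [-60, 10, 0], "rot": [0, 0, 0]}, {"grip": 0.4, "linear": [-100, 16, 0], "rot": [0, 0, 0]}, {"grip": 0.4, "linear": [-130, 21, 2], "rot": [0, 0, 0]}, {"grip": 0.4, "linear": [-142, 23, 7], "rot": [0, 0, 0]}, {"grip": 0.4, "linear": [-142, 23, 9], "rot": [0, 0, 0]}, {"grip": 0.4, "linear": [-142, 23, 9], "rot": [0, 0, 0]}]}}

```text
clock: 6.28
position: [540.7, 99.2, 72.0]
ee_rot: [1.0, 0.028, 0.0, 0.0]
contact_force: [0.1, 0.8, -0.4]
gripper_width: 51.5
grasp_force: 62.6
```

```bash
python3 - <<'E'
from h import *
t=imaging.get_image("top");s=imaging.get_image("side")
plan((540.7,99.2,38,3.2))
for im in(t,s):
  for q in("lid_seat","lid_center","cup_rim"):print([(round(r["score"],2),np.round(r["pixel"],1)) for r in models.tip_of(im,q)[:3]])
  print(proj(im,(540.7,99.2,42)),proj(im,(540.7,99.2,86)))
a=cv2.resize(t["frame"][210:345,260:360],None,fx=4,fy=4,interpolation=2)
b=cv2.resize(s["frame"][190:325,300:400],None,fx=4,fy=4,interpolation=2)
cv2.imwrite("pics/d.png",np.hstack([a,b])[:,:,::-1])
E
```

```text
pos [540.7  99.1  72.1] yaw 3.2 tilt [ 0. -0. -1.] w 51.7 F [ 0.5  0.4 -0.9] t 6.38
(540.7, 99.2, 38, 3.2) lin [-0.  -0.1 34.1] rot [-0.     -0.0005 -0.0001]
[(0.72, array([348.3, 195.7]))]
[(0.64, array([351.4, 201.2]))]
[]
[309.96093277 275.83106053] [308.54012008 274.47703328]
[(0.89, array([242.1, 329.1])), (0.71, array([351.1, 249.9])), (0.64, array([279.4, 259.5]))]
[(0.66, array([245.1, 327.3])), (0.59, array([353.6, 243.9])), (0.56, array([274.6, 251.8]))]
[(0.75, array([351.3, 267.8]))]
[352.25511629 264.08980579] [353.06512507 242.43758742]
```

View pics/d.png

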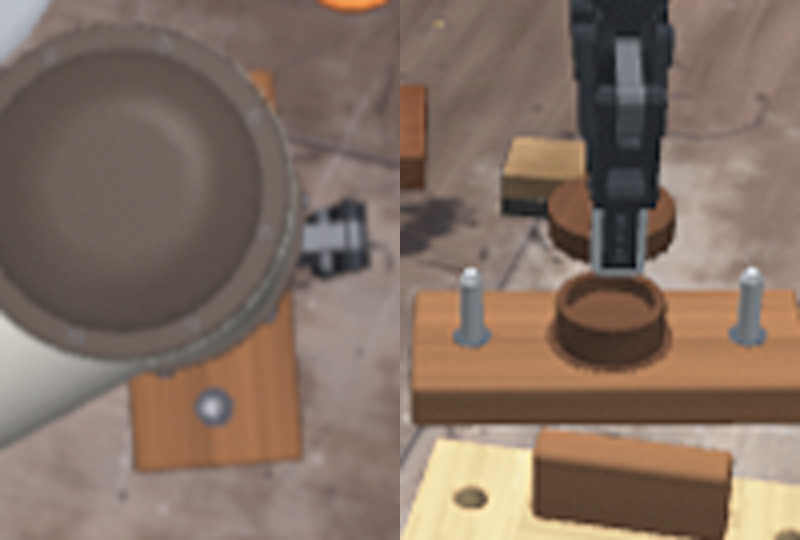

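Emit:
{"fn": "arm_command", "kwargs": {"rows": [{"grip": 0.4, "linear": [-0.8, 0, 10], "rot": [0, 0, 0]}, {"grip": 0.4, "linear": [-0.8, 0, 20], "rot": [0, 0, 0]}, {"grip": 0.4, "linear": [-0.8, 0, 26], "rot": [0, 0, 0]}, {"grip": 0.4, "linear": [-0.8, 0, 29], "rot": [0, 0, 0]}, {"grip": 0.4, "linear": [-0.8, 0, 31], "rot": [0, 0, 0]}, {"grip": 0.4, "linear": [-0.8, 0, 31], "rot": [0, 0, 0]}]}}

```text
clock: 7.42
position: [538.9, 98.8, 41.3]
ee_rot: [1.0, 0.028, 0.0, 0.0]
contact_force: [-0.1, -0.2, -0.6]
gripper_width: 51.5
grasp_force: 62.6
```

Emit:
{"fn": "arm_command", "kwargs": {"rows": [{"grip": 0.4, "linear": [0, 0, 1.5], "rot": [0, 0, 0]}, {"grip": 0.4, "linear": [0, 0, 2.5], "rot": [0, 0, 0]}, {"grip": 0.4, "linear": [0, 0, 3], "rot": [0, 0, 0]}, {"grip": 0.4, "linear": [0, 0, 3], "rot": [0, 0, 0]}]}}

```text
clock: 7.92
position: [538.9, 98.8, 38.6]
ee_rot: [1.0, 0.028, 0.0, 0.0]
contact_force: [-1.7, 0.2, 2.5]
gripper_width: 51.8
grasp_force: 62.7
```

Emit:
{"fn": "arm_command", "kwargs": {"rows": [{"grip": 0.7, "linear": [0, 0, 0], "rot": [0, 0, 0]}, {"grip": 0.8, "linear": [0, 0, 0], "rot": [0, 0, 0]}, {"grip": 1, "linear": [0, 0, 0], "rot": [0, 0, 0]}, {"grip": 1, "linear": [0, 0, 0], "rot": [0, 0, 0]}, {"grip": 1, "linear": [0, 0, -30], "rot": [0, 0, 0]}, {"grip": 1, "linear": [0, 0, -70], "rot": [0, 0, 0]}, {"grip": 1, "linear": [0, 0, -90], "rot": [0, 0, 0]}, {"grip": 1, "linear": [0, 0, -90], "rot": [0, 0, 0]}]}}

```text
clock: 8.93
position: [539.8, 99.2, 130.0]
ee_rot: [1.0, 0.028, 0.002, -0.001]
contact_force: [-0.4, -0.8, -1.3]
gripper_width: 85.6
grasp_force: 0.0
```

```bash
python3 - <<'E'
from h import *
s=imaging.get_image("side")
plan((533.3,239.8,120,-9.1),(533.3,239.8,44,-9.1))
a=cv2.resize(s["frame"][190:340,290:430],None,fx=4,fy=4,interpolation=2)
cv2.imwrite("pics/e.png",a[:,:,::-1])
E
```

```text
pos [538.8  98.9 128.5] yaw 3.18 tilt [ 0.001 -0.001 -1.   ] w 85.3 F [ 0.4 -0.   0.2] t 8.97
(533.3, 239.8, 120, -9.1) lin [   2.3 -141.     8.6] rot [-0.0009 -0.0008  0.2143]
(533.3, 239.8, 44, -9.1) lin [   2.2 -140.9   84.6] rot [-0.0009 -0.0008  0.2143]
```

View pics/e.png

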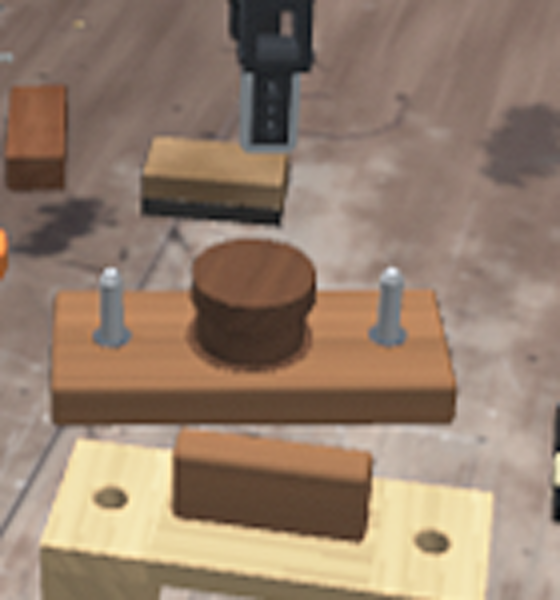

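Emit:
{"fn": "arm_command", "kwargs": {"rows": [{"grip": 1, "linear": [0.4, -25, 0], "rot": [0, 0, 0.04]}, {"grip": 1, "linear": [1, -60, 0], "rot": [0, 0, 0.1]}, {"grip": 1, "linear": [1.6, -100, 0], "rot": [0, 0, 0.16]}, {"grip": 1, "linear": [2.2, -130, 3], "rot": [0, 0, 0.2143]}, {"grip": 1, "linear": [2.2, -141, 8], "rot": [0, 0, 0.2143]}, {"grip": 1, "linear": [2.2, -141, 35], "rot": [0, 0, 0.2143]}, {"grip": 1, "linear": [2.2, -141, 50], "rot": [0, 0, 0.2143]}, {"grip": 1, "linear": [2.2, -141, 50], "rot": [0, 0, 0.2143]}]}}

```text
clock: 9.98
position: [532.3, 238.3, 76.4]
ee_rot: [0.997, -0.079, -0.002, 0.002]
contact_force: [0.2, -0.1, -0.0]
gripper_width: 85.2
grasp_force: 0.0
```

```bash
python3 - <<'E'
from h import *
plan((533.3,239.8,44.5,-9.1))
E
```

```text
pos [532.3 238.3  76.4] yaw -9.11 tilt [-0.003  0.003 -1.   ] w 85.2 F [ 0.2 -0.1 -0. ] t 9.97
(533.3, 239.8, 44.5, -9.1) lin [ 0.9 -1.7 31.9] rot [ 0.0033  0.003  -0.0002]
```

Emit:
{"fn": "arm_command", "kwargs": {"rows": [{"grip": 1, "linear": [0, 0, 15], "rot": [0, 0, 0]}, {"grip": 1, "linear": [0, 0, 28], "rot": [0, 0, 0]}, {"grip": 1, "linear": [0, 0, 33], "rot": [0, 0, 0]}, {"grip": 1, "linear": [0, 0, 33], "rot": [0, 0, 0]}, {"grip": 0.5, "linear": [0, 0, 33], "rot": [0, 0, 0]}, {"grip": 0.5, "linear": [0, 0, 33], "rot": [0, 0, 0]}]}}

```text
clock: 10.72
position: [533.4, 239.9, 45.8]
ee_rot: [0.997, -0.079, 0.0, -0.0]
contact_force: [0.0, -0.8, 0.0]
gripper_width: 51.5
grasp_force: 0.0
```

```bash
python3 - <<'E'
from h import *
plan((533.3,239.8,44.5,-9.1))
E
```

```text
pos [533.4 239.9  45.8] yaw -9.08 tilt [ 0.001 -0.001 -1.   ] w 51.5 F [ 0.  -0.8  0. ] t 10.72
(533.3, 239.8, 44.5, -9.1) lin [-0.1  0.1  1.3] rot [-0.0007 -0.0007  0.0004]
```

Emit:
{"fn": "arm_command", "kwargs": {"rows": [{"grip": 0.3, "linear": [0, 0, 1], "rot": [0, 0, 0]}, {"grip": 0.15, "linear": [0, 0, 1], "rot": [0, 0, 0]}, {"grip": 0.05, "linear": [0, 0, 1], "rot": [0, 0, 0]}, {"grip": 0, "linear": [0, 0, 1], "rot": [0, 0, 0]}, {"grip": 0, "linear": [0, 0, 1], "rot": [0, 0, 0]}, {"grip": 0, "linear": [0, 0, 1], "rot": [0, 0, 0]}, {"grip": 0, "linear": [0, 0, 1], "rot": [0, 0, 0]}]}}

```text
clock: 11.6
position: [533.3, 239.9, 44.4]
ee_rot: [0.997, -0.079, 0.0, -0.0]
contact_force: [-0.3, 1.5, 1.4]
gripper_width: 16.7
grasp_force: 62.7
```

```bash
python3 - <<'E'
from h import *
plan((533.3,239.8,129,-9.1))
E
```

```text
pos [533.3 239.9  44.4] yaw -9.08 tilt [ 0. -0. -1.] w 16.7 F [-0.3  1.5  1.4] t 11.6
(533.3, 239.8, 129, -9.1) lin [  0.    0.  -84.6] rot [-0.0004 -0.0003  0.0004]
```

Emit:
{"fn": "arm_command", "kwargs": {"rows": [{"grip": 0, "linear": [0, 0, -8], "rot": [0, 0, 0]}, {"grip": 0, "linear": [0, 0, -25], "rot": [0, 0, 0]}, {"grip": 0, "linear": [0, 0, -50], "rot": [0, 0, 0]}, {"grip": 0, "linear": [0, 0, -72], "rot": [0, 0, 0]}, {"grip": 0, "linear": [0, 0, -80], "rot": [0, 0, 0]}, {"grip": 0, "linear": [0, 0, -80], "rot": [0, 0, 0]}]}}

```text
clock: 12.35
position: [533.1, 239.6, 124.8]
ee_rot: [0.997, -0.079, 0.0, -0.0]
contact_force: [0.4, -0.2, -2.6]
gripper_width: 17.1
grasp_force: 62.2
```

```bash
python3 - <<'E'
from h import *
plan((540.7,98.9,118,3.2))
E
```

```text
pos [533.1 239.6 124.8] yaw -9.09 tilt [ 0.    -0.001 -1.   ] w 17.1 F [ 0.4 -0.2 -2.6] t 12.35
(540.7, 98.9, 118, 3.2) lin [ 29.7 137.8   6.8] rot [-0.0007 -0.0005 -0.2145]
```

Emit:
{"fn": "arm_command", "kwargs": {"rows": [{"grip": 0, "linear": [3, 14, 0], "rot": [0, 0, -0.03]}, {"grip": 0, "linear": [10, 45, 0], "rot": [0, 0, -0.07]}, {"grip": 0, "linear": [17, 80, 0], "rot": [0, 0, -0.12]}, {"grip": 0, "linear": [25, 115, 0], "rot": [0, 0, -0.17]}, {"grip": 0, "linear": [28.5, 132, 0], "rot": [0, 0, -0.2]}, {"grip": 0, "linear": [29.7, 137.8, 1], "rot": [0, 0, -0.2145]}, {"grip": 0, "linear": [29.7, 137.8, 1], "rot": [0, 0, -0.2145]}, {"grip": 0, "linear": [29.7, 137.8, 1], "rot": [0, 0, -0.2145]}]}}

```text
clock: 13.35
position: [540.8, 99.6, 123.1]
ee_rot: [1.0, 0.028, -0.0, 0.0]
contact_force: [0.4, 0.6, -4.1]
gripper_width: 17.5
grasp_force: 62.2
```

```bash
python3 - <<'E'
from h import *
t=imaging.get_image("top");s=imaging.get_image("side")
plan((540.7,98.9,118,3.2))
for q in("top_grip","top_face","bottom_face"):
  for n,im in(("t",t),("s",s)):print(q,n,[(round(r["score"],2),np.round(r["pixel"],1)) for r in models.tip_of(im,q)[:2]])
S=arm.read_state()["position"]
for n,im in(("t",t),("s",s)):print("expect grip",proj(im,(S[0],S[1],S[2]+12.6)))
a=cv2.resize(t["frame"][210:345,260:360],None,fx=4,fy=4,interpolation=2)
b=cv2.resize(s["frame"][190:325,295:395],None,fx=4,fy=4,interpolation=2)
cv2.imwrite("pics/f.png",np.hstack([a,b])[:,:,::-1])
E
```

```text
pos [540.8  99.7 123.2] yaw 3.26 tilt [-0. -0. -1.] w 17.0 F [-0.3  0.4 -2.4] t 13.45
(540.7, 98.9, 118, 3.2) lin [-0.1  0.7  5.2] rot [-0.     0.     0.001]
top_grip t []
top_grip s [(0.84, array([355.3, 213.5])), (0.48, array([297.7, 227.2]))]
top_face t []
top_face s [(0.29, array([299.3, 227.8])), (0.22, array([352.8, 266.9]))]
bottom_face t []
bottom_face s [(0.55, array([350.3, 274.8]))]
expect grip [306.78930467 272.70232453]
expect grip [353.99237319 216.29929464]
```

View pics/f.png

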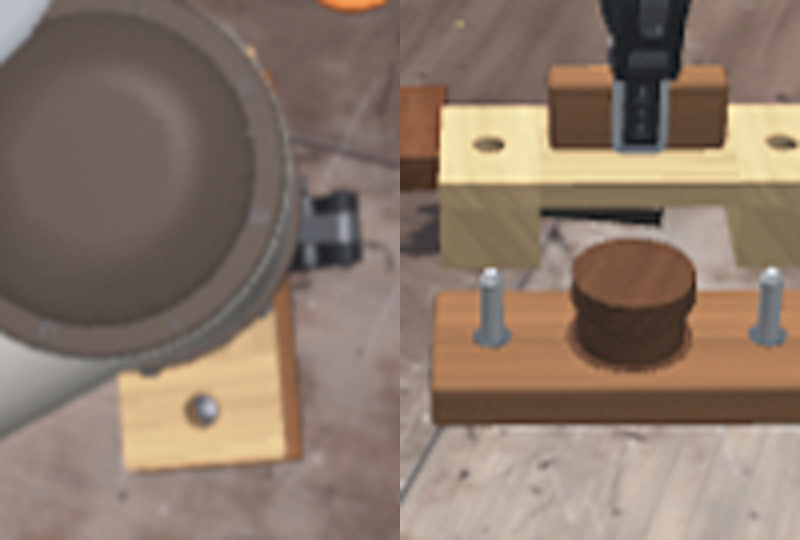

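```bash
python3 - <<'E'
from h import *
t=imaging.get_image("top");s=imaging.get_image("side")
plan((540.7,98.9,118,3.2))
T=lambda x,y:((x+.5)/4-.5+260,(y+.5)/4-.5+210)
S=lambda x,y:((x-399.5)/4-.5+295,(y+.5)/4-.5+190)
z=41+78.8
print("holeT",at_z(t,T(203,410),z),"dowT",at_z(t,T(207,408),56),"side holes",at_z(s,S(488,144),z),at_z(s,S(783,142),z),"side dow",at_z(s,S(489.5,270),56),at_z(s,S(770,269),56))
for n,im,f in(("t",t,(260,210)),("s",s,(295,190))):
  for p in((600.4,102.2,56),(481.5,95.3,56),(600.4,102.2,z),(481.5,95.3,z)):print(n,(proj(im,p)-f+.5)*4-.5)
E
```

```text
pos [540.8  99.  123.3] yaw 3.21 tilt [-0.  0. -1.] w 17.0 F [ 0.8  0.1 -3. ] t 13.85
(540.7, 98.9, 118, 3.2) lin [-0.1  0.1  5.3] rot [0.     0.     0.0003]
holeT [480.81415772  95.56864686 119.8       ] dowT [480.37984766  97.2037369   56.        ] side holes [601.16768278 104.40951538 119.8       ] [480.9726919   96.72713566 119.8       ] side dow [601.16181125 101.72131473  56.        ] [481.82011905  94.74458399  56.        ]
t [189.98128288 122.27530912]
t [211.51427389 405.19845848]
t [180.57724344 102.94582943]
t [203.66314342 408.19142467]
s [ 91.21333137 270.6782051 ]
s [370.83136751 269.74875687]
s [ 90.21067313 141.32696806]
s [381.48136006 140.21094095]
```

Emit:
{"fn": "arm_command", "kwargs": {"rows": [{"grip": 0, "linear": [0, 0, 10], "rot": [0, 0, 0]}, {"grip": 0, "linear": [0, 0, 18], "rot": [0, 0, 0]}, {"grip": 0, "linear": [0, 0, 22], "rot": [0, 0, 0]}, {"grip": 0, "linear": [0, 0, 25], "rot": [0, 0, 0]}, {"grip": 0, "linear": [0, 0, 28], "rot": [0, 0, 0]}, {"grip": 0, "linear": [0, 0, 28], "rot": [0, 0, 0]}]}}

```text
clock: 14.6
position: [540.7, 98.9, 95.1]
ee_rot: [1.0, 0.028, -0.0, 0.0]
contact_force: [-0.9, 0.7, -2.5]
gripper_width: 16.6
grasp_force: 62.1
```

Emit:
{"fn": "arm_command", "kwargs": {"rows": [{"grip": 0, "linear": [0, 0, 4], "rot": [0, 0, 0]}, {"grip": 0, "linear": [0, 0, 8], "rot": [0, 0, 0]}, {"grip": 0, "linear": [0, 0, 12], "rot": [0, 0, 0]}, {"grip": 0, "linear": [0, 0, 16], "rot": [0, 0, 0]}, {"grip": 0, "linear": [0, 0, 18], "rot": [0, 0, 0]}, {"grip": 0, "linear": [0, 0, 18], "rot": [0, 0, 0]}]}}

```text
clock: 15.35
position: [540.7, 98.9, 77.1]
ee_rot: [1.0, 0.028, -0.0, 0.0]
contact_force: [0.2, 1.2, -3.1]
gripper_width: 17.1
grasp_force: 62.1
```

Emit:
{"fn": "arm_command", "kwargs": {"rows": [{"grip": 0, "linear": [0, 0, 3], "rot": [0, 0, 0]}, {"grip": 0, "linear": [0, 0, 5], "rot": [0, 0, 0]}, {"grip": 0, "linear": [0, 0, 7], "rot": [0, 0, 0]}, {"grip": 0, "linear": [0, 0, 9], "rot": [0, 0, 0]}, {"grip": 0, "linear": [0, 0, 10.5], "rot": [0, 0, 0]}, {"grip": 0, "linear": [0, 0, 10.5], "rot": [0, 0, 0]}, {"grip": 0, "linear": [0, 0, 10.5], "rot": [0, 0, 0]}]}}

```text
clock: 16.23
position: [540.9, 98.9, 67.6]
ee_rot: [1.0, 0.028, 0.0, 0.0]
contact_force: [-2.0, -0.4, 5.3]
gripper_width: 17.1
grasp_force: 63.3
```

Emit:
{"fn": "arm_command", "kwargs": {"rows": [{"grip": 0, "linear": [0, 0, 1], "rot": [0, 0, 0]}, {"grip": 0, "linear": [0, 0, 2], "rot": [0, 0, 0]}, {"grip": 0, "linear": [0, 0, 2.5], "rot": [0, 0, 0]}, {"grip": 0, "linear": [0, 0, 2.5], "rot": [0, 0, 0]}, {"grip": 0, "linear": [0, 0, 2.5], "rot": [0, 0, 0]}]}}

```text
clock: 16.85
position: [540.8, 98.9, 66.3]
ee_rot: [1.0, 0.028, 0.0, 0.0]
contact_force: [-7.2, 0.1, 12.2]
gripper_width: 17.2
grasp_force: 64.7
```

Emit:
{"fn": "arm_command", "kwargs": {"rows": [{"grip": 0, "linear": [-0.3, 0, 1], "rot": [0, 0, 0]}, {"grip": 0, "linear": [-0.6, 0, 1.5], "rot": [0, 0, 0]}, {"grip": 0, "linear": [-0.6, 0, 1.5], "rot": [0, 0, 0]}, {"grip": 0, "linear": [-0.6, 0, 1.5], "rot": [0, 0, 0]}]}}

```text
clock: 17.35
position: [540.8, 99.0, 66.3]
ee_rot: [1.0, 0.029, 0.001, 0.0]
contact_force: [-7.3, 0.6, 19.6]
gripper_width: 17.0
grasp_force: 65.7
```

```bash
python3 - <<'E'
from h import *
s=imaging.get_image("side");plan()
S=arm.read_state();print(S["wrist_torque"])
cv2.imwrite("pics/g.png",cv2.resize(s["frame"][210:330,280:420],None,fx=5,fy=5,interpolation=2)[:,:,::-1])
E
```

```text
pos [540.8  99.   66.3] yaw 3.29 tilt [ 0.002  0.    -1.   ] w 16.9 F [-8.1  0.5 20.2] t 17.4
[-0.29062918  2.30287053 -0.07437705]
```

View pics/g.png

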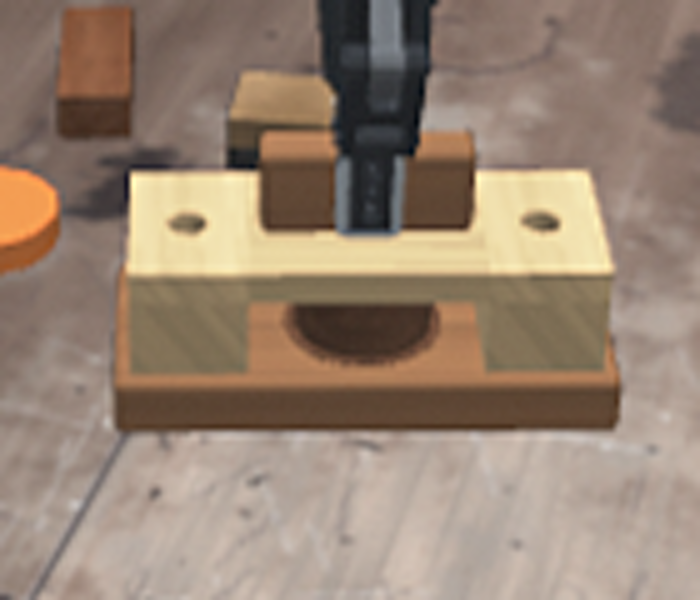

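Emit:
{"fn": "arm_command", "kwargs": {"rows": [{"grip": 0, "linear": [-0.7, 0, 0.5], "rot": [0, 0, 0]}, {"grip": 0, "linear": [-1.5, 0, 0.5], "rot": [0, 0, 0]}, {"grip": 0, "linear": [-1.5, 0, 0.5], "rot": [0, 0, 0]}, {"grip": 0, "linear": [-1.5, 0, 0.5], "rot": [0, 0, 0]}]}}

```text
clock: 17.9
position: [540.8, 99.1, 66.3]
ee_rot: [1.0, 0.029, 0.003, -0.0]
contact_force: [-4.6, -1.1, 19.5]
gripper_width: 16.6
grasp_force: 65.4
```

```bash
python3 - <<'E'
from h import *
plan();print(arm.read_state()["wrist_torque"],Rot.from_quat(arm.read_state()["ee_rot"]).as_matrix()[:,2].round(4))
E
```

```text
pos [540.8  99.1  66.3] yaw 3.31 tilt [ 0.005  0.    -1.   ] w 16.6 F [-4.6 -1.1 19.5] t 17.9
[-0.7246012   1.56602437 -0.17282371] [ 5.2e-03  2.0e-04 -1.0e+00]
```

Emit:
{"fn": "arm_command", "kwargs": {"rows": [{"grip": 0, "linear": [0.6, 0, 0.5], "rot": [0, -0.002, 0]}, {"grip": 0, "linear": [1.2, 0, 0.5], "rot": [0, -0.004, 0]}, {"grip": 0, "linear": [1.2, 0, 0.5], "rot": [0, -0.004, 0]}, {"grip": 0, "linear": [1.2, 0, 0.5], "rot": [0, -0.004, 0]}]}}

```text
clock: 18.4
position: [540.7, 99.0, 66.3]
ee_rot: [1.0, 0.029, -0.0, 0.0]
contact_force: [-9.0, 0.3, 24.9]
gripper_width: 17.0
grasp_force: 66.3
```

```bash
python3 - <<'E'
from h import *
plan();print(arm.read_state()["wrist_torque"],Rot.from_quat(arm.read_state()["ee_rot"]).as_matrix()[:,2].round(4))
E
```

```text
pos [540.7  99.   66.3] yaw 3.31 tilt [-0.001  0.    -1.   ] w 17.0 F [-9.   0.3 24.9] t 18.4
[-0.3745843   2.66367166 -0.1266284 ] [-9.e-04 -4.e-04 -1.e+00]
```

Tool vertical, 25 N push, height stalled at the shut value: hand in.

```bash
python3 -c "
from h import *
print(job.job_done())"
```

```text
the job is handed in; nothing more can be done
None
```

The lid is seated level on the cup, and the top half is over both dowels and pressed shut at about 25 N. I handed the job in at about 18.4 s with the gripper still holding the form closed. In the last side picture the feet looked flush on the slab, and pushing harder no longer lowered the form.

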